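# Trace a bolted cam with a sprung stylus

## Robot

A 6-joint arm with a two-finger parallel gripper is mounted at the origin on the work surface. World frame = base frame: x ahead of the robot, y to its left, z up, the work surface at z = 0. Lengths are in m, angles in degrees, forces in N, time in s.
With the tool pointing down it reaches from about 0.35 to 0.875 m from the base axis. Payload 15.5 kg.
Tool frame: the origin (TCP) lies on the centre line of the jaws, within the pads' length; the fingertips stand 11 mm ahead of it and the grasp point (between the pads) lies 8 mm behind it (ctrl.finger_overhang is the z of the fingertips in the tool frame, in m); z points along the fingers, y is the direction in which the jaws open and shut (so a half turn about z gives the same grasp; the last joint's range is limited). The gripper opens to 85 mm and grips with 20 to 120 N. Pads are 22 mm wide; open, the fingers measure 114 mm over their backs; the gripper's body (76 mm by 85 mm) begins 54 mm behind the grasp point. The pads swing forward as they close: fully open they stand 13 mm farther back than shut.
Start: joints at [58.642, 28.281, 77.091, -0, 74.628, -5.472], TCP at [0.273, 0.562, 0.242] pointing down, gripper open.
Joint ranges: [-166.48, 166.48], [-47.26, 123.95], [12.59, 153.08], [-70.14, 250.14], [6.76, 159.57], [-176.63, 176.63]. Speed limits (degrees/s): [108.29, 108.29, 147.25, 172.46, 172.46, 172.46].

## Interface

Orientations are given as [roll, pitch, yaw] about the fixed x, y, z axes, in that order (R = Rz(yaw) Ry(pitch) Rx(roll)).
In Python, from bench import monitor, vision, ctrl gives the robot as it stands.
- The arm moves only by the tool carry_out, never from a script. Its argument "increments" is a list of rows, each an object with "dr": the turn, a rotation vector about the world's x, y, z scaled (see below), a list of three; "xyz": the shift along the world's x, y, z scaled (see below), a list of three; "jaw": the closure, from 0 (fully open) to 1 (shut). In form: [{"dr": [ax, ay, az], "xyz": [x, y, z], "jaw": jaw}, ...]. A call has 1 to 8 rows; each row is the pose to reach, as a shift and turn from the pose commanded when the call began; what a row does not reach only later rows make up. The controller multiplies each number of a shift by 150 mm and each number of a turn by pi/2 rad. A row lasts 1/8 s, in which the tool goes at most 62.5 mm and 10.7 degrees, less where a joint would pass 70% of its speed; a pose out of reach is approached as far as the arm can. A call with a number of a shift or a turn outside -1 to 1 is refused whole. A call with a gripper value outside its range is refused whole. The fingers move at their own pace and stop on an object; "newtons" is the grip in N (left out, the last holds). Time passes only in rows, so rows that repeat a pose let the fingers close. It gives the time, the measured TCP pose, the force and the opening at its end, in the units of the state.
- monitor.observe(): the state, without advancing time (a new reading comes with each control period).
- vision.camera(name): name is "scene" or "side" or "wrist"; returns the picture (480x640x3 uint8, red, green, blue); there is no depth.
- vision.camera_info(name): a dict with "camera_matrix" (3x3 intrinsics, pixels), "eye" and "orientation" of the camera in the world; the wrist camera has in their place "tool_from_camera" (4x4, takes a point from camera to tool coordinates, whose origin is the TCP and whose axes are the flange's). Camera axes: x right, y up, looking along -z (the intrinsics and any distortion apply to the point x, -y, -z); pixel columns grow to the right and rows downward; lengths in m; the calibration is good to about 2 mm. A picture is of the moment at which its call begins: read the wrist's pose just before it. camera_info takes no time and is no camera call.
- ctrl.hand_in(): hands the job in, once; it reports no verdict.
The state is a dict: "time_s": time; "joint_pos": joint angles; "dq": joint speeds; "tau": joint torques, N m; "ee_pos": TCP position; "tool_rot": TCP orientation; "wrist_force": force on the tool from outside, world axes, zero at the start; "wrist_torque": the same for the moment, N m; "finger_gap": opening from 0.0 (shut) to 1.0 (fully open).
Only numpy, scipy, OpenCV 4.12 (cv2) and the standard library are available. Lean on these libraries where they do the work, as an engineer would, in place of code of your own. Each camera call takes 0.05 s, during which the arm holds its last target.

## Task

Take the stylus from its wooden stand and check the cam on the block: set the pin gently against the edge of the cam at the two-dot mark, slide it along the edge around the nose to the one-dot mark on the other side, pressing lightly and never losing touch on the way. Then put the stylus back upright in its hole and leave the other things on the bench where they are.

Things in the scene. Friction and masses are not known exactly. Their poses are not given: they have to be found in the camera images.
- stylus: Loose hand-held stylus, 0.22 kg, upright in the stand. Origin on its axis at the collar's underside, z up the handle. Collar: aluminium, 40 mm diameter, 0 to 8 mm above the origin. Below it a rubber float (18 mm diameter, 8.5 mm long) and a steel pin, 8 mm diameter, ending 38 mm below the origin.
- stylus_handle (a point): Middle of the stylus's black square handle, 33 mm above the stylus origin, same axes. Handle 24 x 24 mm, from 8 to 58 mm above the stylus origin, flat sides facing x and y.
- stylus_tip (a point): Centre of the lower end of the stylus's pin. The pin is sprung sideways: in any level direction it shifts, without tilting, about 1 mm per 0.7 N, up to 6 mm, then is solid; it returns when let go. It does not give lengthwise.
- cam_block: Fixed grey block carrying a flat steel cam plate, 45 to 57 mm above the bench, its edge overhanging the block by at least 10 mm. Origin at bench height under the drawn centre of the cam's round back, z up, x towards the nose. The plate is bolted through slots: its true place is off by up to 6 mm along x and up to 6 mm along y, unmeasured, not turned; it stays put during the work.
- cam_nose (a point): Drawn centre of the nose radius, 50 mm along the block's +x, 51 mm above the bench (not shifted with the plate). Drawn outline: round back of radius 45 mm about the block's origin, nose of radius 16 mm about this point, straight tangent flanks between. Pressing the stylus on the cam with 10 N or more is too hard.
- cam_start (a point): Drawn place of the start on the plate's edge, marked by two black dots on its face: 85 degrees from the block's +x towards +y, 45 mm from its centre, 51 mm up. The part to trace runs from here round the nose (+x side). Beside that part the pin must always touch: come to the edge here or a little behind (towards the block's -x).
- cam_end (a point): Drawn place of the end on the plate's edge, marked by one black dot on its face: 85 degrees from the block's +x towards -y, 45 mm from its centre, 51 mm up. Slide until level with or a little past the dot (the plate's shift counts), then leave. The bolt head amid the plate stands 10 mm above it.
- stand: Wooden block 80 x 80 x 60 mm, fixed. Origin at the centre of its underside; z up.
- stand_hole (a point): Centre of the mouth of the stand's hole, on its top, 60 mm above the bench. Hole: 26 mm diameter, straight through. The stylus's collar rests on the top around it, pin down in the hole.
- carton: Bystander, loose, leave it alone: open cardboard box 150 x 100 x 65 mm, one divider. Origin at the centre of its underside.
- dish: Bystander, loose, leave it alone: white shallow plastic dish, 100 mm across, 30 mm high. Origin at the centre of its underside.
- coupling: Bystander, loose, leave it alone: brass hexagon coupling standing on end, 38 mm across, 32 mm high. Origin at the centre of its underside.
- bolt: Bystander, loose, leave it alone: dark hexagon bolt lying down, 58 mm long, 22 mm head. Origin at the centre of its underside.
- clamp_ring: Bystander, loose, leave it alone: aluminium ring 60 mm across, 22 mm high. Origin at the centre of its underside.
- sprocket: Bystander, loose, leave it alone: dark toothed disc, 128 mm across, hub 18 mm high. Origin at the centre of its underside.
- driver: Bystander, loose, leave it alone: screwdriver lying down, about 200 mm long. Origin at the centre of its underside.
Things that resemble listed ones, but are neither listed nor needed, are in the scene too. Of the things shaped like the stand, the wooden one is meant.

How it is judged:
By the outcome, as a careful person would: the job done as asked, in the order asked, and still so for the second after the job is handed in, with the robot touching nothing.
It also fails if it takes over 72 s, if anything falls off the work surface, if the arm or the gripper's body presses on something with over 40 N, if the wrist force passes 120 N, or if a joint passes its speed limit or range.

## Working session

There is one attempt and no reset: what is moved stays moved. The work goes in short steps, Python scripts to look and compute and a tool call to move; the robot and the scene stay as the last step left them, time stands still between calls to the robot, and variables do not carry over. Pictures are saved under pics/ and viewed, and the job is handed in when it is done.

Besides the shell and the picture viewer there is one more tool, called after "Request:" by a JSON object that holds its "name" and its "arguments". carry_out: Moves the arm, as the interface text tells. Its arguments: {"type":"object","properties":{"increments":{"type":"array"},"newtons":{"type":"number"}},"required":["increments"]}

```bash
mkdir -p pics; ls; python3 - <<'E'
from bench import monitor, vision, ctrl
import cv2
print(monitor.observe(), ctrl.finger_overhang)
for n in ("scene","side","wrist"):
    print(n, vision.camera_info(n))
    cv2.imwrite(f"pics/{n}0.png", vision.camera(n)[:,:,::-1])
E
```

```text
pics
{'time_s': 0.0, 'joint_pos': array([ 5.86417528e+01,  2.83167535e+01,  7.71278315e+01,  6.57040637e-05,
        7.46279077e+01, -5.47222804e+00]), 'dq': array([ 0.02343246,  0.00200047,  0.07022594, -0.0068701 ,  0.0716335 ,
        0.08783822]), 'tau': array([-3.98924676e-03, -8.82200933e+01, -3.83871675e+01, -4.37449371e-04,
        1.01032938e-02,  1.05890974e-04]), 'ee_pos': array([0.27268259, 0.56198943, 0.24167582]), 'tool_rot': array([-1.79927844e+02, -6.97618232e-03,  1.54113959e+02]), 'wrist_force': array([-0.02610734, -0.50120491, -0.61952415]), 'wrist_torque': array([ 0.02565154,  0.00358809, -0.0455466 ]), 'finger_gap': 1.000106016871309} 0.011
scene {'camera_matrix': array([[510.22145722,   0.        , 319.55328073],
       [  0.        , 510.22145722, 237.50027366],
       [  0.        ,   0.        ,   1.        ]]), 'eye': array([ 1.39140688, -0.22326885,  0.70347553]), 'orientation': array([56.335666  , -1.34682054, 77.34931197])}
side {'camera_matrix': array([[597.51088676,   0.        , 318.12331074],
       [  0.        , 597.51088676, 240.31683883],
       [  0.        ,   0.        ,   1.        ]]), 'eye': array([ 0.18573999, -0.99086085,  1.04261043]), 'orientation': array([ 47.68414348,   0.75849006, -17.57526008])}
wrist {'camera_matrix': array([[347.3067356 ,   0.        , 326.66196524],
       [  0.        , 347.3067356 , 240.06282737],
       [  0.        ,   0.        ,   1.        ]]), 'tool_from_camera': array([[ 4.01497136e-04,  9.64959120e-01,  2.62399952e-01,
         6.68563047e-02],
       [ 9.99999833e-01, -4.96807710e-04,  2.96882912e-04,
        -2.51818700e-04],
       [ 4.16842193e-04,  2.62399788e-01, -9.64959158e-01,
        -1.32295949e-01],
       [ 0.00000000e+00,  0.00000000e+00,  0.00000000e+00,
         1.00000000e+00]])}
```

View pics/scene0.png

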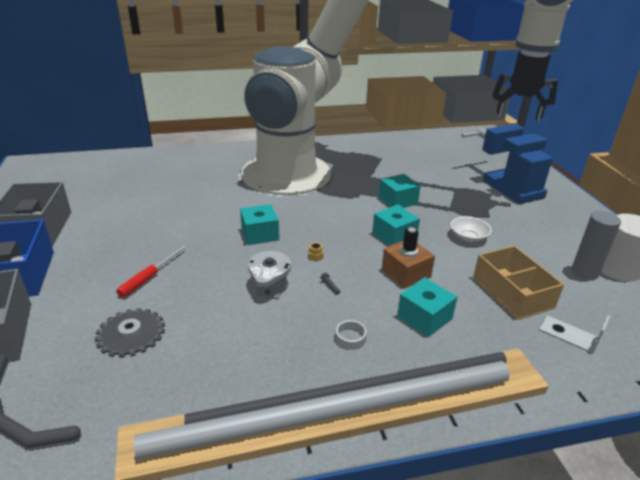

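View pics/side0.png

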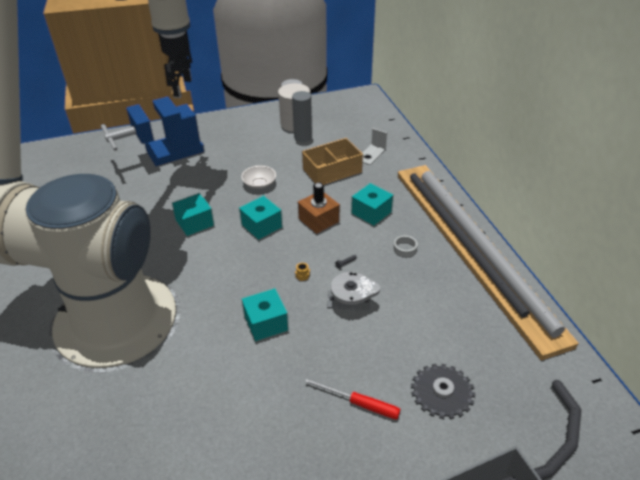

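View pics/wrist0.png

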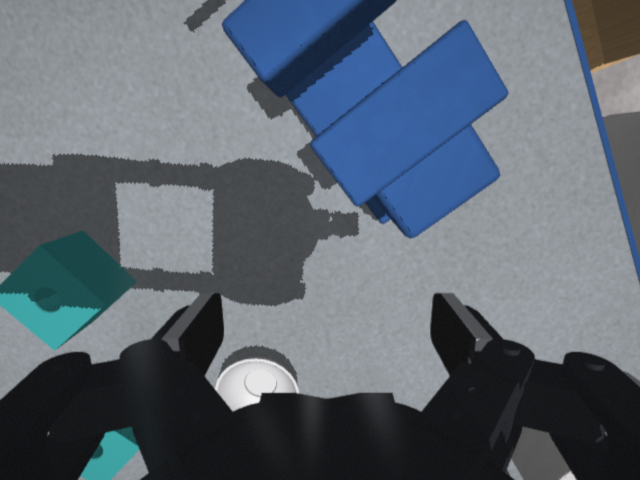

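Stylus: scene ~(411,240), side ~(319,193). Cam: scene ~(268,268), side ~(352,288). Next I'll make enlarged crops.

```bash
cat > h.py <<'E'
import numpy as np, cv2
from scipy.spatial.transform import Rotation as Ro
from bench import monitor, vision, ctrl
def cam(n, st=None):
    i=vision.camera_info(n); K=np.array(i["camera_matrix"])
    if n=="wrist":
        T=np.array(i["tool_from_camera"]); W=np.eye(4)
        W[:3,:3]=Ro.from_euler("xyz",st["tool_rot"],degrees=True).as_matrix(); W[:3,3]=st["ee_pos"]
        M=W@T; return K,M[:3,3],M[:3,:3]
    return K,np.array(i["eye"]),Ro.from_euler("xyz",i["orientation"],degrees=True).as_matrix()
def proj(c,P):
    K,e,R=c; p=(np.atleast_2d(P)-e)@R; p=p*[1,-1,-1]; q=p@K.T; return q[:,:2]/q[:,2:]
def ray(c,uv):
    K,e,R=c; d=np.linalg.inv(K)@[uv[0],uv[1],1]; return R@(d*[1,-1,-1])
def atz(c,uv,z):
    d=ray(c,uv); return c[1]+d*(z-c[1][2])/d[2]
def tri(cs,uvs):
    A=np.zeros((3,3));b=np.zeros(3)
    for c,u in zip(cs,uvs):
        d=ray(c,u); d/=np.linalg.norm(d); P=np.eye(3)-np.outer(d,d); A+=P; b+=P@c[1]
    return np.linalg.solve(A,b)
def crop(img,x0,y0,w,h,s,fn):
    cv2.imwrite(fn,cv2.resize(img[y0:y0+h,x0:x0+w],None,fx=s,fy=s,interpolation=cv2.INTER_CUBIC))
E
python3 - <<'E'
import cv2
from h import *
a=cv2.imread("pics/scene0.png");b=cv2.imread("pics/side0.png")
t=[a[220:300,370:450],a[240:310,230:310][:80],b[170:250,280:360],b[250:330,310:390]]
t=[cv2.resize(x,(400,int(400*x.shape[0]/80)),interpolation=cv2.INTER_CUBIC)[:300] if 0 else cv2.resize(x,(400,x.shape[0]*5),interpolation=cv2.INTER_CUBIC) for x in t]
for i,x in enumerate(t): cv2.imwrite(f"pics/c0_{i}.png",x)
E
```

```text
(no output)
```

View pics/c0_0.png

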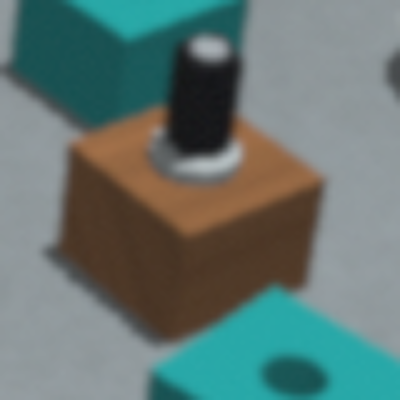

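View pics/c0_1.png

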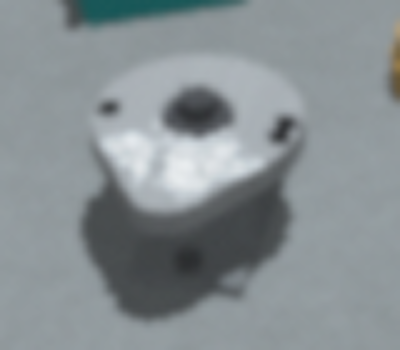

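View pics/c0_2.png

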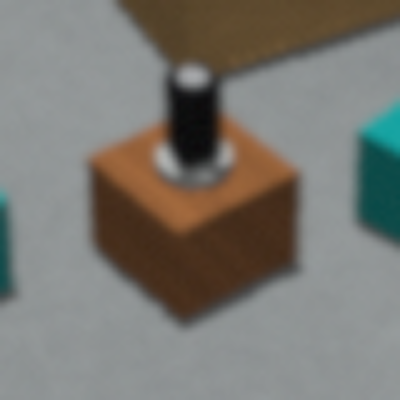

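View pics/c0_3.png

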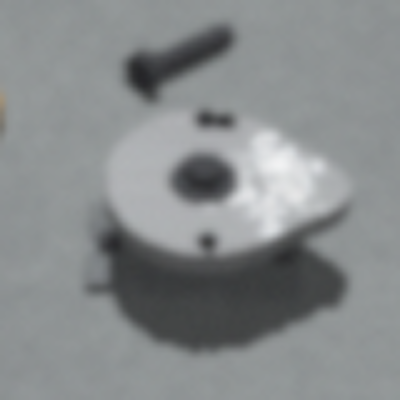

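```bash
python3 - <<'E'
from h import *
s=cam("scene");d=cam("side")
np.set_printoptions(precision=4,suppress=True)
def sh(n,u,v,z): print(n,tri((s,d),(u,v)),atz(s,u,z),atz(d,v,z))
sh("top",(411.6,229.6),(318.4,185.4),.118)
f=lambda x,y:(370+x/5,220+y/5); g=lambda x,y:(280+x/5,170+y/5)
print("stand scene",[atz(s,f(*p),.06) for p in ((72,148),(185,236),(323,180))])
print("stand side",[atz(d,g(*p),.06) for p in ((90,160),(182,235),(298,175))])
f=lambda x,y:(230+x/5,240+y/5); g=lambda x,y:(310+x/5,250+y/5)
sh("one",f(108,108),g(207,241),.057)
sh("two",f(283,130),g(215,120),.057)
sh("bolt",f(195,105),g(204,172),.067)
E
```

```text
top [0.5445 0.1815 0.118 ] [0.5431 0.1829 0.118 ] [0.5444 0.1797 0.118 ]
stand scene [array([0.5253, 0.1335, 0.06  ]), array([0.5959, 0.1597, 0.06  ]), array([0.5689, 0.2337, 0.06  ])]
stand side [array([0.4942, 0.2015, 0.06  ]), array([0.5218, 0.1277, 0.06  ]), array([0.5938, 0.1549, 0.06  ])]
one [ 0.5124 -0.1587  0.0575] [ 0.5108 -0.158   0.057 ] [ 0.5126 -0.1594  0.057 ]
two [ 0.5415 -0.0887  0.0571] [ 0.5401 -0.0877  0.057 ] [ 0.5417 -0.0901  0.057 ]
bolt [ 0.5237 -0.1231  0.0623] [ 0.5292 -0.1231  0.067 ] [ 0.5222 -0.1284  0.067 ]
```

Request:
{"name": "carry_out", "arguments": {"increments": [{"dr": [0,0,-0.12],"xyz": [0.25,-0.34,0.1],"jaw": 0},{"dr": [0,0,-0.2],"xyz": [0.5,-0.68,0.2],"jaw": 0},{"dr": [0,0,-0.25],"xyz": [0.73,-1,0.27],"jaw": 0}]}}

```text
time_s: 0.52
ee_pos: [0.3817, 0.413, 0.2827]
tool_rot: [180.0, 0.0, 131.5]
wrist_force: [0.9, 0.3, -0.4]
finger_gap: 1.002
```

Request:
{"name": "carry_out", "arguments": {"increments": [{"dr": [0,0,-0.12],"xyz": [0.27,-0.34,0],"jaw": 0},{"dr": [0,0,-0.2],"xyz": [0.54,-0.68,0],"jaw": 0},{"dr": [0,0,-0.24],"xyz": [0.8,-1,0],"jaw": 0}]}}

```text
time_s: 0.9
ee_pos: [0.4989, 0.2662, 0.2823]
tool_rot: [180.0, -0.0, 109.8]
wrist_force: [1.0, 0.9, -0.2]
finger_gap: 1.005
```

Request:
{"name": "carry_out", "arguments": {"increments": [{"dr": [0,0,0],"xyz": [0.28,-0.3,0],"jaw": 0},{"dr": [0,0,0],"xyz": [0.28,-0.48,0],"jaw": 0},{"dr": [0,0,0],"xyz": [0.28,-0.48,0],"jaw": 0},{"dr": [0,0,0],"xyz": [0.28,-0.48,0],"jaw": 0}]}}

```text
time_s: 1.4
ee_pos: [0.5397, 0.1964, 0.2823]
tool_rot: [-180.0, -0.0, 110.0]
wrist_force: [0.9, 1.0, -0.2]
finger_gap: 0.997
```

```bash
python3 - <<'E'
from h import *
st=monitor.observe(); im=vision.camera("wrist"); np.save("pics/w1st.npy",st,allow_pickle=True)
cv2.imwrite("pics/w1.png",im[:,:,::-1]); print(st["time_s"],st["ee_pos"],st["tool_rot"],st["wrist_force"])
print(proj(cam("wrist",st),[[.5445,.1815,.118],[.5445,.1815,.068]]))
E
```

```text
1.4 [0.53974955 0.19640066 0.28225232] [-1.79991716e+02 -1.44733842e-02  1.10013408e+02] [ 0.8754481   1.02710707 -0.18683108]
[[326.66089652 241.65915614]
 [326.68884981 228.6381113 ]]
```

View pics/w1.png

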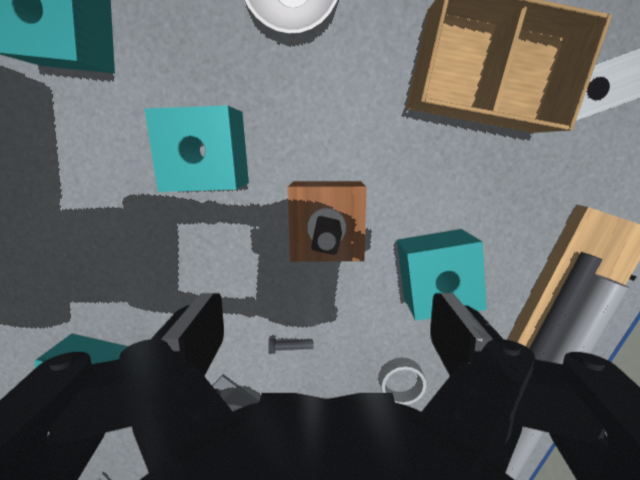

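```bash
python3 - <<'E'
from h import *
crop(cv2.imread("pics/w1.png"),280,175,96,96,6,"pics/w1c.png")
E
```

```text
(no output)
```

View pics/w1c.png

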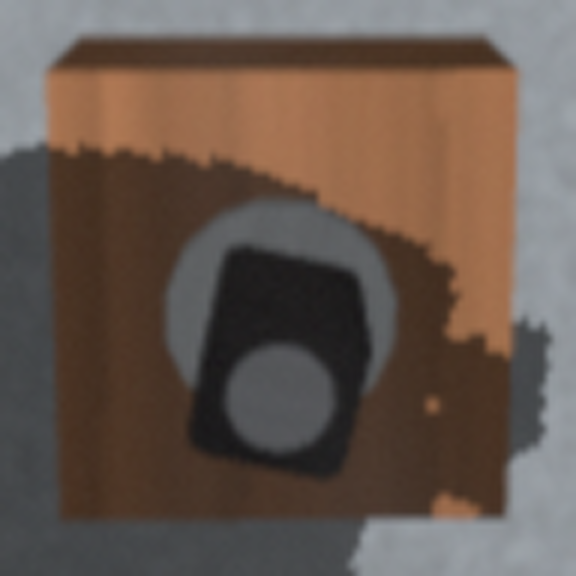

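Request:
{"name": "carry_out", "arguments": {"increments": [{"dr": [0,0,-0.1],"xyz": [0.03,-0.094,-0.3],"jaw": 0},{"dr": [0,0,-0.133],"xyz": [0.03,-0.094,-0.6],"jaw": 0},{"dr": [0,0,-0.133],"xyz": [0.03,-0.094,-0.6],"jaw": 0},{"dr": [0,0,-0.133],"xyz": [0.03,-0.094,-0.6],"jaw": 0}]}}

```text
time_s: 1.95
ee_pos: [0.545, 0.1827, 0.1938]
tool_rot: [179.9, -0.0, 98.2]
wrist_force: [0.9, 0.7, 0.6]
finger_gap: 0.998
```

```bash
python3 - <<'E'
from h import *
st=monitor.observe(); im=vision.camera("wrist")
cv2.imwrite("pics/w2.png",im[:,:,::-1]); print(st["time_s"],st["ee_pos"],st["tool_rot"],st["wrist_force"])
c=cam("wrist",st);print(proj(c,[[.5445,.1815,.118],[.5445,.1815,.068]]))
crop(im[:,:,::-1],240,200,170,150,4,"pics/w2c.png")
E
```

```text
1.95 [0.54504112 0.18271506 0.19383571] [ 1.79912965e+02 -9.58189452e-03  9.81784825e+01] [0.90915971 0.67160167 0.59573947]
[[326.29659112 256.7448352 ]
 [326.28874759 236.63466218]]
```

View pics/w2c.png

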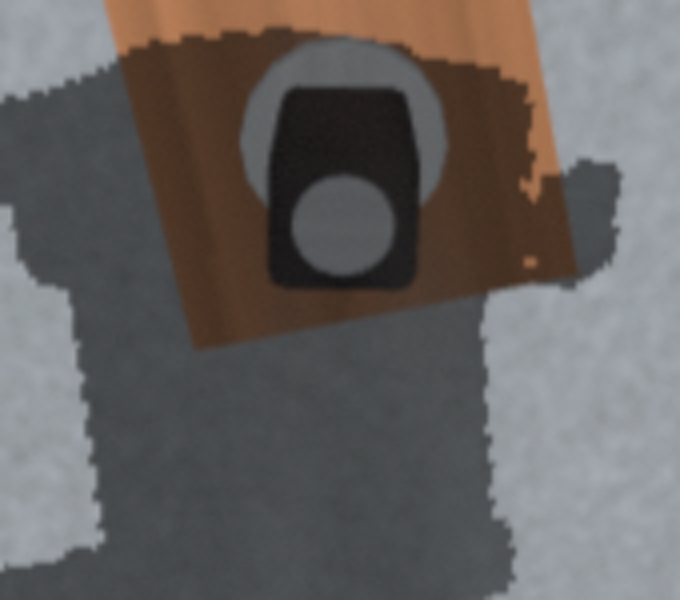

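Request:
{"name": "carry_out", "arguments": {"increments": [{"dr": [0,0,0],"xyz": [-0.003,-0.007,-0.3],"jaw": 0},{"dr": [0,0,0],"xyz": [-0.003,-0.007,-0.55],"jaw": 0},{"dr": [0,0,0],"xyz": [-0.003,-0.007,-0.71],"jaw": 0},{"dr": [0,0,0],"xyz": [-0.003,-0.007,-0.71],"jaw": 0},{"dr": [0,0,0],"xyz": [-0.003,-0.007,-0.71],"jaw": 0.4}], "newtons": 40}}

```text
time_s: 2.62
ee_pos: [0.5451, 0.1812, 0.0876]
tool_rot: [179.9, -0.0, 98.1]
wrist_force: [-0.2, 0.0, 0.9]
finger_gap: 0.814
```

Request:
{"name": "carry_out", "arguments": {"increments": [{"dr": [0,0,0],"xyz": [0,0,0],"jaw": 1},{"dr": [0,0,0],"xyz": [0,0,0],"jaw": 1},{"dr": [0,0,0],"xyz": [0,0,0],"jaw": 1},{"dr": [0,0,0],"xyz": [0,0,0],"jaw": 1},{"dr": [0,0,0],"xyz": [0,0,0],"jaw": 1},{"dr": [0,0,0],"xyz": [0,0,0],"jaw": 1},{"dr": [0,0,0],"xyz": [0,0,0],"jaw": 1}]}}

```text
time_s: 3.5
ee_pos: [0.5443, 0.1809, 0.0865]
tool_rot: [179.9, -0.0, 98.0]
wrist_force: [-1.5, 0.1, 9.0]
finger_gap: 0.279
```

Request:
{"name": "carry_out", "arguments": {"increments": [{"dr": [0,0,0],"xyz": [0,0,0.1],"jaw": 1},{"dr": [0,0,0],"xyz": [0,0,0.3],"jaw": 1},{"dr": [0,0,0],"xyz": [0,0,0.6],"jaw": 1},{"dr": [0,0,0],"xyz": [0,0,0.8],"jaw": 1},{"dr": [0,0,0],"xyz": [0,0,0.8],"jaw": 1},{"dr": [0,0,0],"xyz": [0,0,0.8],"jaw": 1}]}}

```text
time_s: 4.25
ee_pos: [0.5435, 0.1807, 0.2055]
tool_rot: [-180.0, 0.0, 98.0]
wrist_force: [-0.6, 0.2, -2.4]
finger_gap: 0.273
```

```bash
python3 - <<'E'
from h import *
st=monitor.observe(); print(st["time_s"],st["ee_pos"],st["tool_rot"],st["wrist_force"],st["finger_gap"])
for n in("wrist","scene","side"):
    cv2.imwrite(f"pics/{n}3.png",vision.camera(n)[:,:,::-1])
a=cv2.imread("pics/scene3.png");b=cv2.imread("pics/side3.png")
p=proj(cam("scene"),st["ee_pos"])[0].astype(int);q=proj(cam("side"),st["ee_pos"])[0].astype(int);print(p,q)
t=[cv2.resize(x[v-40:v+60,u-40:u+40],None,fx=5,fy=5,interpolation=cv2.INTER_CUBIC) for x,(u,v) in((a,p),(b,q))]
cv2.imwrite("pics/c3.png",np.hstack(t))
E
```

```text
4.25 [0.5435112  0.18069618 0.20547553] [-1.79957131e+02  3.27091801e-03  9.80436329e+01] [-0.61691083  0.16585673 -2.4037472 ] 0.272656719699547
[415 193] [317 156]
```

View pics/c3.png

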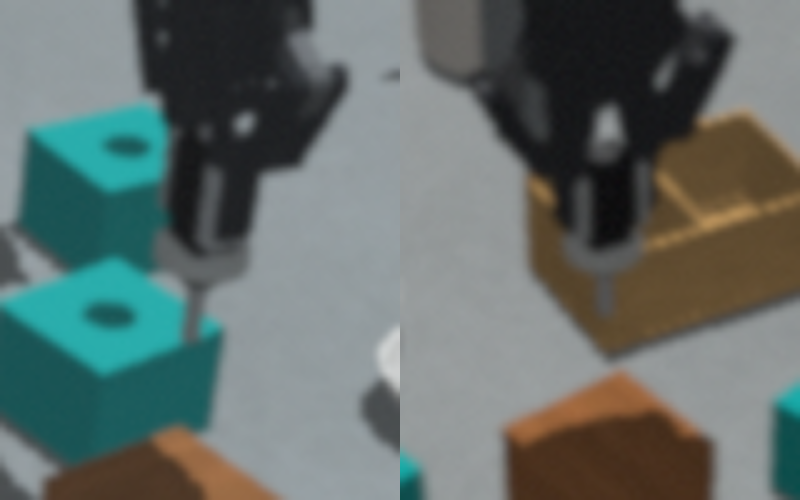

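View pics/wrist3.png

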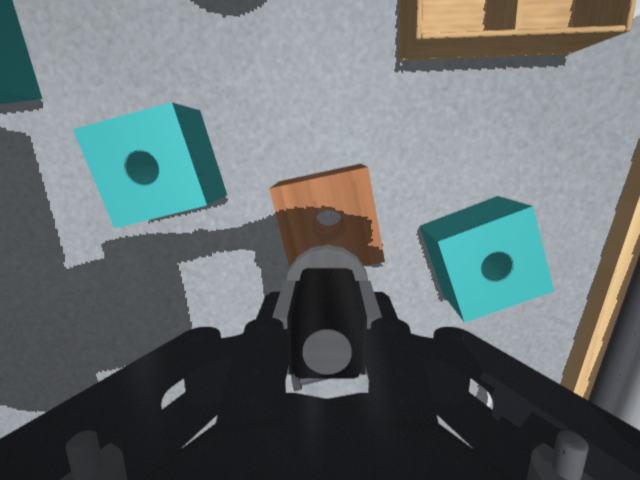

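Request:
{"name": "carry_out", "arguments": {"increments": [{"dr": [0,0,0],"xyz": [-0.03,-0.25,0],"jaw": 1},{"dr": [0,0,0],"xyz": [-0.06,-0.6,0],"jaw": 1},{"dr": [0,0,0],"xyz": [-0.1,-1,0],"jaw": 1}]}}

```text
time_s: 4.78
ee_pos: [0.5285, 0.0298, 0.2051]
tool_rot: [-179.9, -0.0, 98.1]
wrist_force: [0.2, -0.3, -2.5]
finger_gap: 0.276
```

Request:
{"name": "carry_out", "arguments": {"increments": [{"dr": [0,0,0],"xyz": [-0.03,-0.33,0],"jaw": 1},{"dr": [0,0,0],"xyz": [-0.06,-0.66,0],"jaw": 1},{"dr": [0,0,0],"xyz": [-0.1,-1,0],"jaw": 1}]}}

```text
time_s: 5.15
ee_pos: [0.5134, -0.1207, 0.2051]
tool_rot: [-179.9, -0.0, 98.0]
wrist_force: [0.6, 0.2, -2.3]
finger_gap: 0.275
```

Request:
{"name": "carry_out", "arguments": {"increments": [{"dr": [0,0,0],"xyz": [-0.04,-0.33,0],"jaw": 1},{"dr": [0,0,0],"xyz": [-0.08,-0.6,0],"jaw": 1},{"dr": [0,0,0],"xyz": [-0.08,-0.6,0],"jaw": 1},{"dr": [0,0,0],"xyz": [-0.08,-0.6,0],"jaw": 1}]}}

```text
time_s: 5.65
ee_pos: [0.5016, -0.2088, 0.2052]
tool_rot: [-179.9, -0.1, 98.0]
wrist_force: [-0.4, 0.2, -1.3]
finger_gap: 0.273
```

```bash
python3 - <<'E'
from h import *
import pickle
st=monitor.observe(); print(st["time_s"],st["ee_pos"],st["tool_rot"],st["wrist_force"],st["finger_gap"])
pickle.dump(st,open("w4.pkl","wb"))
cv2.imwrite("pics/w4.png",vision.camera("wrist")[:,:,::-1])
E
```

```text
5.65 [ 0.5016442  -0.20880716  0.20515883] [-1.79939344e+02 -5.90863340e-02  9.80173080e+01] [-0.4177184   0.2427145  -1.34896464] 0.2728209452471448
```

View pics/w4.png

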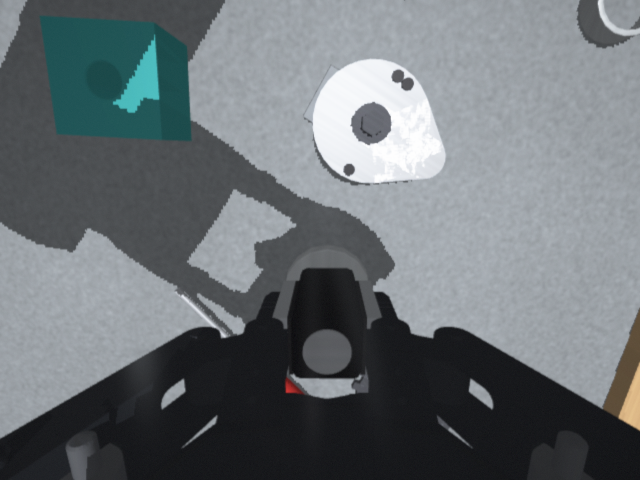

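```bash
cat > fit.py <<'E'
from h import *
import pickle
from scipy.optimize import least_squares
def outline(n=400):
    # supporting directions
    t=np.arccos((45-16)/50)
    a=np.linspace(t,2*np.pi-t,n//2); b=np.linspace(-t,t,n//4)
    B=np.c_[45*np.cos(a),45*np.sin(a)]; N=np.c_[50+16*np.cos(b),16*np.sin(b)]
    P=np.vstack([B,N]); h=np.vstack([P,P[:1]]); out=[]
    for p,q in zip(h[:-1],h[1:]):
        k=max(1,int(np.hypot(*(q-p)))); out+= [p+(q-p)*i/k for i in range(k)]
    return np.array(out)/1000
O=outline()
def place(x,z=.057):
    c,s=np.cos(x[2]),np.sin(x[2]); return np.c_[O@np.array([[c,s],[-s,c]])+x[:2],np.full(len(O),z)]
E
python3 - <<'E'
from fit import *
st=pickle.load(open("w4.pkl","rb")); im=cv2.imread("pics/w4.png")
g=cv2.cvtColor(im,cv2.COLOR_BGR2GRAY)
g[:, :295]=0; g[:,460:]=0; g[:50]=0; g[195:]=0
print(g[60:180:10,320:440:12])
m=((g>185)*255).astype(np.uint8); m=cv2.morphologyEx(m,cv2.MORPH_CLOSE,np.ones((5,5)))
cs,_=cv2.findContours(m,cv2.RETR_EXTERNAL,cv2.CHAIN_APPROX_NONE); k=max(cs,key=cv2.contourArea)[:,0].astype(float)
from scipy.spatial import cKDTree
c=cam("wrist",st)
def res(x):
    d,_=cKDTree(proj(c,place(x))).query(k); return d
r=least_squares(res,[.524,-.1224,np.radians(-22.5)],loss="soft_l1",x_scale=[.001,.001,.02],diff_step=1e-3)
print(r.x[:2],np.degrees(r.x[2]),np.sqrt(np.mean(res(r.x)**2)),res(r.x).max())
v=cv2.resize(im[45:195,295:460],None,fx=4,fy=4,interpolation=cv2.INTER_CUBIC)
for p in proj(c,place(r.x)): cv2.circle(v,tuple(((p-[295,45]+.5)*4).astype(int)),1,(0,0,255),-1)
for p in k: cv2.circle(v,tuple(((p-[295,45]+.5)*4).astype(int)),1,(0,255,0),-1)
cv2.imwrite("pics/w4f.png",v)
E
```

```text
[[164 161 166 170 242 241 165 163 165 162]
 [162 179 246 246 241 244 242 239 168 164]
 [169 248 247 248 244 242 156  88 225 169]
 [196 248 249 248 248 241 241 192 239 167]
 [248 248 246 248 245 246 238 241 235 188]
 [247 248 246 210 111 108 248 253 250 246]
 [247 244 246 110 108 107 247 246 251 252]
 [245 246 243 108 106  98 237 253 249 238]
 [243 243 244 241 105 125 246 234 254 253]
 [240 242 243 242 240 253 254 245 253 251]
 [111 238 239 239 238 237 254 254 253 230]
 [169  93 106 234 236 234 247 245 231 225]]
[ 0.52279091 -0.12175539] -22.944279471799383 0.5355513954147016 1.099673611809839
```

View pics/w4f.png

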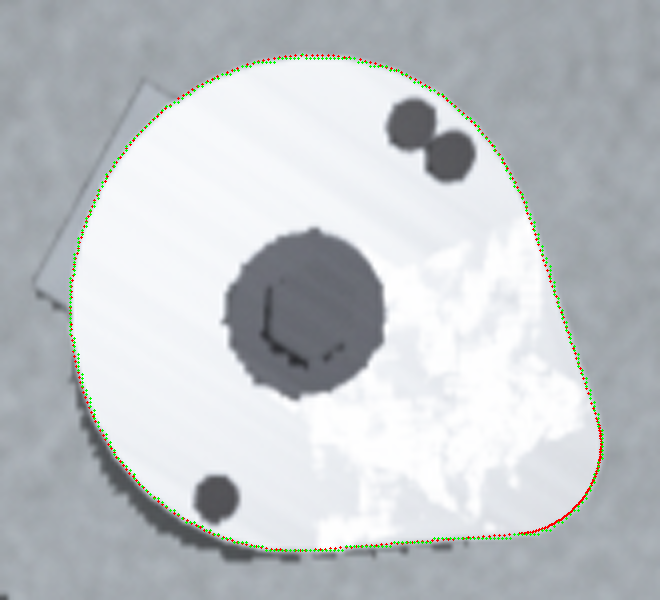

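```bash
python3 - <<'E'
from fit import *
st=pickle.load(open("w4.pkl","rb")); im=cv2.imread("pics/w4.png")
i=vision.camera_info("wrist");T=np.array(i["tool_from_camera"]);c=(np.array(i["camera_matrix"]),T[:3,3],T[:3,:3])
print(atz(c,(327,352),-.0315), proj(c,[[0,0,-.0315],[0,0,.0185],[0,0,.0645]]))
crop(im,270,230,115,160,4,"pics/w4s.png")
E
```

```text
[ 0.00072367 -0.00044442 -0.0315    ] [[328.34410928 353.92918309]
 [327.88696753 292.21267407]
 [327.65428166 260.79887284]]
```

View pics/w4s.png

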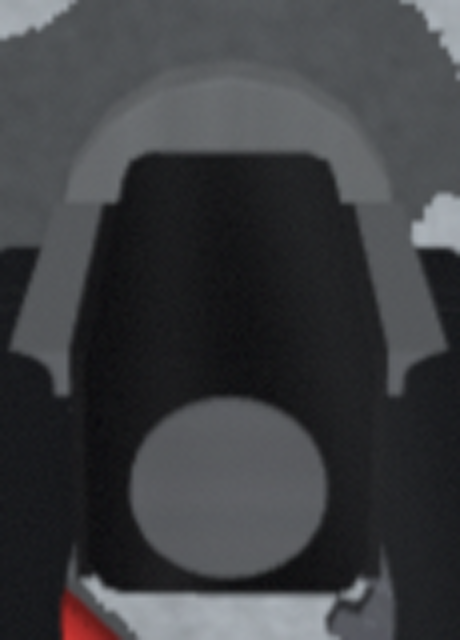

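Request:
{"name": "carry_out", "arguments": {"increments": [{"dr": [0,0,0],"xyz": [0.08,0.3,0],"jaw": 1},{"dr": [0,0,0],"xyz": [0.17,0.6,0],"jaw": 1},{"dr": [0,0,0],"xyz": [0.26,0.94,0],"jaw": 1},{"dr": [0,0,0],"xyz": [0.26,0.94,-0.2],"jaw": 1},{"dr": [0,0,0],"xyz": [0.26,0.94,-0.4],"jaw": 1},{"dr": [0,0,0],"xyz": [0.26,0.94,-0.6],"jaw": 1},{"dr": [0,0,0],"xyz": [0.26,0.94,-0.67],"jaw": 1},{"dr": [0,0,0],"xyz": [0.26,0.94,-0.67],"jaw": 1}]}}

```text
time_s: 6.7
ee_pos: [0.5408, -0.0676, 0.1052]
tool_rot: [-180.0, -0.0, 98.1]
wrist_force: [0.1, -0.2, -1.9]
finger_gap: 0.274
```

```bash
cat >> h.py <<'E'
def avg(n=16):
    P=[];F=[]
    for _ in range(n):
        vision.camera("side"); s=monitor.observe(); P.append(s["ee_pos"]);F.append(s["wrist_force"])
    P=np.array(P);F=np.array(F)
    np.set_printoptions(precision=5,suppress=True)
    print("t",s["time_s"],"pos",P.mean(0),P.std(0),"F",F.mean(0),F.std(0)); return P.mean(0),F.mean(0)
E
python3 - <<'E'
from h import *
avg()
for n in("scene","side"): cv2.imwrite(f"pics/{n}5.png",vision.camera(n)[:,:,::-1])
a=cv2.imread("pics/scene5.png")[210:310,220:330];b=cv2.imread("pics/side5.png")[220:320,310:420]
cv2.imwrite("pics/c5.png",np.hstack([cv2.resize(x,None,fx=3.6,fy=3.6,interpolation=cv2.INTER_CUBIC) for x in(a,b)]))
E
```

```text
t 7.5 pos [ 0.54124 -0.06819  0.10576] [0.00023 0.0001  0.00039] F [ 0.31676 -0.05309 -1.82764] [0.47137 0.4474  0.37613]
```

View pics/c5.png

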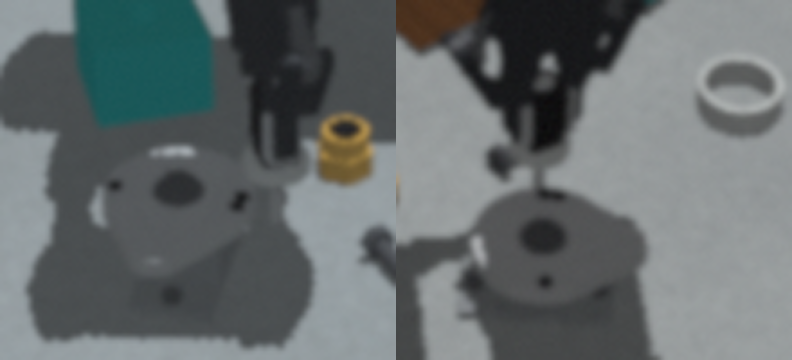

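Request:
{"name": "carry_out", "arguments": {"increments": [{"dr": [0,0,0],"xyz": [-0.006,-0.018,0],"jaw": 1},{"dr": [0,0,0],"xyz": [-0.012,-0.037,0],"jaw": 1},{"dr": [0,0,0],"xyz": [-0.016,-0.05,0],"jaw": 1},{"dr": [0,0,0],"xyz": [-0.019,-0.06,0],"jaw": 1},{"dr": [0,0,0],"xyz": [-0.022,-0.068,0],"jaw": 1},{"dr": [0,0,0],"xyz": [-0.024,-0.073,0],"jaw": 1}]}}

```text
time_s: 8.35
ee_pos: [0.5374, -0.0791, 0.1053]
tool_rot: [180.0, -0.0, 98.0]
wrist_force: [0.7, 0.4, -1.8]
finger_gap: 0.275
```

```bash
python3 - <<'E'
from h import *
avg(24)
for n in("scene","side"): cv2.imwrite(f"pics/{n}6.png",vision.camera(n)[:,:,::-1])
E
```

```text
t 9.55 pos [ 0.53741 -0.0791   0.10531] [0.00002 0.00004 0.00001] F [ 0.55664  1.38596 -1.6719 ] [0.45682 0.50277 0.5153 ]
```

```bash
cat > path.py <<'E'
from fit import *
# offset curve param, from +95deg to -95deg through nose, in plate frame (mm)
def curve(off,step=5.0,a0=95,a1=-96):
    t=np.degrees(np.arccos(29/50)); pts=[]
    f=lambda r,c,a:np.c_[c+r*np.cos(np.radians(a)),r*np.sin(np.radians(a))]
    pts=np.vstack([f(45+off,0,np.linspace(a0,t,300)),f(16+off,50,np.linspace(t,-t,300)),f(45+off,0,np.linspace(-t,a1,300))])
    s=np.r_[0,np.cumsum(np.hypot(*np.diff(pts,axis=0).T))]
    u=np.linspace(0,s[-1],int(s[-1]/step)+1)
    return np.c_[np.interp(u,s,pts[:,0]),np.interp(u,s,pts[:,1])]/1000
def world(C,yaw,p):
    c,s=np.cos(np.radians(yaw)),np.sin(np.radians(yaw)); return p@np.array([[c,s],[-s,c]])+C
def plate(C,yaw,w):
    c,s=np.cos(np.radians(yaw)),np.sin(np.radians(yaw)); return (np.asarray(w)-C)@np.array([[c,-s],[s,c]])
E
python3 - <<'E'
from path import *
C=np.array([.5226,-.1229-.0008]);W=world(C,-22.9,curve(1.3))
np.set_printoptions(precision=3,suppress=True)
print(len(W)); cur=np.array([.53741,-.0791])
print(plate(C,-22.9,cur))
for k in range(0,len(W),8):
    base=cur if k==0 else W[k-1]
    print(k,((W[k:k+8]-base)/.15).round(3).tolist())
E
```

```text
37
[-0.004  0.047]
0 [[-0.004, -0.004], [0.027, -0.016], [0.057, -0.031], [0.085, -0.049], [0.111, -0.071], [0.134, -0.095], [0.155, -0.121], [0.173, -0.149]]
8 [[0.018, -0.028], [0.035, -0.057], [0.053, -0.085], [0.07, -0.114], [0.088, -0.142], [0.105, -0.171], [0.123, -0.199], [0.14, -0.228]]
16 [[0.01, -0.032], [0.01, -0.065], [0.001, -0.097], [-0.017, -0.125], [-0.042, -0.147], [-0.072, -0.161], [-0.105, -0.168], [-0.138, -0.175]]
24 [[-0.033, -0.007], [-0.065, -0.015], [-0.098, -0.022], [-0.131, -0.029], [-0.163, -0.036], [-0.196, -0.044], [-0.229, -0.05], [-0.262, -0.053]]
32 [[-0.033, 0.001], [-0.067, 0.005], [-0.099, 0.012], [-0.131, 0.024], [-0.161, 0.038]]
```

Request:
{"name": "carry_out", "arguments": {"increments": [{"dr": [0,0,0],"xyz": [0.012,-0.01,0],"jaw": 1},{"dr": [0,0,0],"xyz": [0.027,-0.016,0],"jaw": 1},{"dr": [0,0,0],"xyz": [0.057,-0.031,0],"jaw": 1},{"dr": [0,0,0],"xyz": [0.085,-0.049,0],"jaw": 1},{"dr": [0,0,0],"xyz": [0.111,-0.071,0],"jaw": 1},{"dr": [0,0,0],"xyz": [0.134,-0.095,0],"jaw": 1},{"dr": [0,0,0],"xyz": [0.155,-0.121,0],"jaw": 1},{"dr": [0,0,0],"xyz": [0.173,-0.149,0],"jaw": 1}]}}

```text
time_s: 10.65
ee_pos: [0.5637, -0.1018, 0.1054]
tool_rot: [180.0, 0.0, 98.0]
wrist_force: [0.6, 2.6, -1.5]
finger_gap: 0.272
```

```bash
python3 - <<'E'
from path import *
p,F=avg(24); d=F-[.317,-.053,0]
C=np.array([.5226,-.1237]); print(plate(C,-22.9,p[:2]), plate(0,-22.9,d[:2]))
E
```

```text
t 11.85 pos [ 0.56343 -0.10154  0.10534] [0.00016 0.00021 0.00002] F [ 1.84641  1.93651 -1.18055] [0.41479 0.46514 0.61222]
[0.02899 0.0363 ] [0.63471 2.42784]
```

```bash
python3 - <<'E'
from path import *
C=np.array([.5235,-.1240]);W=world(C,-22.9,curve(1.3)); cur=np.array([.56343,-.10154])
i=np.argmin(np.hypot(*(W-cur).T)); print(i,W[i]-cur)
for k in range(i+1,len(W),8):
    base=cur if k==i+1 else W[k-1]
    print(k,((W[k:k+8]-base)/.15).round(3).tolist())
E
```

```text
7 [ 0.00075721 -0.00023099]
8 [[0.023, -0.03], [0.04, -0.058], [0.058, -0.087], [0.075, -0.115], [0.093, -0.144], [0.11, -0.172], [0.128, -0.201], [0.145, -0.23]]
16 [[0.01, -0.032], [0.01, -0.065], [0.001, -0.097], [-0.017, -0.125], [-0.042, -0.147], [-0.072, -0.161], [-0.105, -0.168], [-0.138, -0.175]]
24 [[-0.033, -0.007], [-0.065, -0.015], [-0.098, -0.022], [-0.131, -0.029], [-0.163, -0.036], [-0.196, -0.044], [-0.229, -0.05], [-0.262, -0.053]]
32 [[-0.033, 0.001], [-0.067, 0.005], [-0.099, 0.012], [-0.131, 0.024], [-0.161, 0.038]]
```

Request:
{"name": "carry_out", "arguments": {"increments": [{"dr": [0,0,0],"xyz": [0.022,-0.03,0],"jaw": 1},{"dr": [0,0,0],"xyz": [0.04,-0.058,0],"jaw": 1},{"dr": [0,0,0],"xyz": [0.058,-0.087,0],"jaw": 1},{"dr": [0,0,0],"xyz": [0.075,-0.115,0],"jaw": 1},{"dr": [0,0,0],"xyz": [0.093,-0.144,0],"jaw": 1},{"dr": [0,0,0],"xyz": [0.11,-0.172,0],"jaw": 1},{"dr": [0,0,0],"xyz": [0.128,-0.201,0],"jaw": 1},{"dr": [0,0,0],"xyz": [0.145,-0.23,0],"jaw": 1}]}}

```text
time_s: 12.85
ee_pos: [0.5853, -0.1363, 0.1053]
tool_rot: [-180.0, -0.0, 98.0]
wrist_force: [1.2, 2.3, -1.4]
finger_gap: 0.275
```

```bash
python3 - <<'E'
from path import *
p,F=avg(24); d=F-[.317,-.053,0]
C=np.array([.5235,-.1240]); q=plate(C,-22.9,p[:2]);f=plate(0,-22.9,d[:2]); n=np.array([.58,.8146])
print(q,f,f@n,f@[.8146,-.58],q@n)
E
```

```text
t 14.05 pos [ 0.58515 -0.13603  0.10533] [0.00014 0.00021 0.00002] F [ 1.41635  1.44227 -1.93254] [0.55014 0.62513 0.38038]
[0.06147 0.01291] [0.43086 1.8052 ] 1.7204138279215453 -0.6960378399125549 0.04617279997383604
```

```bash
python3 - <<'E'
from path import *
C=np.array([.5235,-.1240]);W=world(C,-22.9,curve(1.1)); cur=np.array([.58515,-.13603])
i=np.argmin(np.hypot(*(W-cur).T)); print(i,W[i]-cur)
print(((W[i+1:i+9]-cur)/.15).round(3).tolist())
E
```

```text
15 [ 0.00059573 -0.00191196]
[[0.01, -0.046], [0.006, -0.08], [-0.008, -0.111], [-0.031, -0.137], [-0.06, -0.155], [-0.093, -0.164], [-0.126, -0.171], [-0.16, -0.179]]
```

Request:
{"name": "carry_out", "arguments": {"increments": [{"dr": [0,0,0],"xyz": [0.005,-0.018,0],"jaw": 1},{"dr": [0,0,0],"xyz": [0.01,-0.046,0],"jaw": 1},{"dr": [0,0,0],"xyz": [0.006,-0.08,0],"jaw": 1},{"dr": [0,0,0],"xyz": [-0.008,-0.111,0],"jaw": 1}]}}

```text
time_s: 14.55
ee_pos: [0.5839, -0.1533, 0.1053]
tool_rot: [180.0, 0.0, 98.0]
wrist_force: [2.3, 0.2, -2.2]
finger_gap: 0.28
```

```bash
python3 - <<'E'
from path import *
p,F=avg(24); d=F-[.317,-.053,0]
C=np.array([.5235,-.1240]); q=plate(C,-22.9,p[:2]);f=plate(0,-22.9,d[:2]); n=q-[.05,0]; r=np.hypot(*n); n/=r
print(q,f,r,n,f@n,f@[n[1],-n[0]])
W=world(C,-22.9,curve(1.1)); cur=p[:2]
i=np.argmin(np.hypot(*(W-cur).T)); print(i,W[i]-cur)
print(((W[i+1:i+9]-cur)/.15).round(3).tolist())
E
```

```text
t 15.75 pos [ 0.58387 -0.15272  0.10531] [0.00008 0.00028 0.00002] F [ 1.54963 -1.00729 -1.94284] [0.40841 0.5585  0.52655]
[ 0.06679 -0.00297] [ 1.50682 -0.39943] 0.01705018017302118 [ 0.98475 -0.17397] 1.553334316266893 0.1311931944146616
18 [ 0.00005 -0.00001]
[[-0.022, -0.026], [-0.051, -0.043], [-0.084, -0.053], [-0.118, -0.06], [-0.151, -0.067], [-0.185, -0.075], [-0.218, -0.082], [-0.252, -0.09]]
```

Request:
{"name": "carry_out", "arguments": {"increments": [{"dr": [0,0,0],"xyz": [-0.023,-0.025,0],"jaw": 1},{"dr": [0,0,0],"xyz": [-0.052,-0.041,0],"jaw": 1},{"dr": [0,0,0],"xyz": [-0.085,-0.05,0],"jaw": 1},{"dr": [0,0,0],"xyz": [-0.118,-0.057,0],"jaw": 1}]}}

```text
time_s: 16.25
ee_pos: [0.5657, -0.1614, 0.1053]
tool_rot: [-180.0, 0.0, 98.0]
wrist_force: [1.4, -1.4, -1.8]
finger_gap: 0.276
```

```bash
python3 - <<'E'
from path import *
p,F=avg(24); d=F-[.317,-.053,0]
C=np.array([.5235,-.1240]); q=plate(C,-22.9,p[:2]);f=plate(0,-22.9,d[:2]); n=np.array([.58,-.8146])
print(q,f,q@n,f@n,f@[n[1],-n[0]])
for off in(1.3,.7):
  W=world(C,-22.9,curve(off)); cur=p[:2]
  i=np.argmin(np.hypot(*(W-cur).T)); print(i,W[i]-cur)
  for k in (i+1,i+9):
    print(((W[k:k+8]-(cur if k==i+1 else W[k-1]))/.15).round(3).tolist())
E
```

```text
t 17.45 pos [ 0.56612 -0.16118  0.10529] [0.00026 0.00005 0.00002] F [ 0.62655 -1.88614 -1.97116] [0.4586  0.39298 0.56245]
[ 0.05373 -0.01767] [ 0.99847 -1.56821] 0.04555230909353438 1.8565797367928947 0.09621172332911954
23 [-0.0016  -0.00112]
[[-0.043, -0.015], [-0.076, -0.022], [-0.109, -0.029], [-0.141, -0.037], [-0.174, -0.044], [-0.207, -0.051], [-0.239, -0.058], [-0.273, -0.061]]
[[-0.033, 0.001], [-0.067, 0.005], [-0.099, 0.012], [-0.131, 0.024], [-0.161, 0.038]]
22 [-0.00021 -0.0002 ]
[[-0.035, -0.009], [-0.068, -0.016], [-0.101, -0.023], [-0.134, -0.031], [-0.167, -0.038], [-0.201, -0.046], [-0.234, -0.053], [-0.268, -0.056]]
[[-0.034, 0.0], [-0.068, 0.004], [-0.101, 0.012], [-0.133, 0.023], [-0.164, 0.037]]
```

Request:
{"name": "carry_out", "arguments": {"increments": [{"dr": [0,0,0],"xyz": [-0.035,-0.008,0],"jaw": 1},{"dr": [0,0,0],"xyz": [-0.068,-0.015,0],"jaw": 1},{"dr": [0,0,0],"xyz": [-0.101,-0.022,0],"jaw": 1},{"dr": [0,0,0],"xyz": [-0.134,-0.03,0],"jaw": 1},{"dr": [0,0,0],"xyz": [-0.167,-0.037,0],"jaw": 1},{"dr": [0,0,0],"xyz": [-0.201,-0.045,0],"jaw": 1},{"dr": [0,0,0],"xyz": [-0.234,-0.052,0],"jaw": 1},{"dr": [0,0,0],"xyz": [-0.268,-0.055,0],"jaw": 1}]}}

```text
time_s: 18.45
ee_pos: [0.5256, -0.1695, 0.1053]
tool_rot: [-180.0, 0.0, 98.0]
wrist_force: [1.8, -1.5, -2.6]
finger_gap: 0.28
```

```bash
python3 - <<'E'
from path import *
p,F=avg(24); d=F-[.317,-.053,0]
C=np.array([.5235,-.1240]); q=plate(C,-22.9,p[:2]);f=plate(0,-22.9,d[:2]); n=q/np.hypot(*q)
print(q,n,f,q@n,f@n,f@[n[1],-n[0]],np.degrees(np.arctan2(*q[::-1])))
for off in(.7,1.1):
  W=world(C,-22.9,curve(off,a1=-97)); cur=p[:2]
  i=np.argmin(np.hypot(*(W-cur).T)); print(i,W[i]-cur)
  print(((W[i+1:i+9]-cur)/.15).round(3).tolist())
E
```

```text
t 19.65 pos [ 0.52592 -0.16941  0.10528] [0.00024 0.00002 0.00001] F [ 0.55767 -1.54548 -2.21329] [0.57515 0.39804 0.43667]
[ 0.0199  -0.04089] [ 0.43756 -0.89919] [ 0.80247 -1.2812 ] 0.04547682470803293 1.5031655121787801 -0.16096477303148615 -64.05158918283387
30 [-0.00064 -0.00025]
[[-0.038, -0.001], [-0.072, 0.003], [-0.105, 0.011], [-0.137, 0.023], [-0.168, 0.039]]
31 [-0.00138 -0.00068]
[[-0.043, -0.003], [-0.076, 0.001], [-0.108, 0.01], [-0.139, 0.021], [-0.169, 0.036]]
```

Request:
{"name": "carry_out", "arguments": {"increments": [{"dr": [0,0,0],"xyz": [-0.037,0.001,0],"jaw": 1},{"dr": [0,0,0],"xyz": [-0.071,0.006,0],"jaw": 1},{"dr": [0,0,0],"xyz": [-0.104,0.015,0],"jaw": 1},{"dr": [0,0,0],"xyz": [-0.136,0.027,0],"jaw": 1},{"dr": [0,0,0],"xyz": [-0.161,0.039,0],"jaw": 1},{"dr": [0,0,0],"xyz": [-0.161,0.039,0],"jaw": 1}]}}

```text
time_s: 20.4
ee_pos: [0.5014, -0.1634, 0.1053]
tool_rot: [-180.0, -0.0, 98.0]
wrist_force: [-0.5, -2.6, -2.5]
finger_gap: 0.277
```

```bash
python3 - <<'E'
from path import *
p,F=avg(16); d=F-[.317,-.053,0]
C=np.array([.5235,-.1240]); q=plate(C,-22.9,p[:2]);f=plate(0,-22.9,d[:2]); n=q/np.hypot(*q)
print(q,n,f,q@n,f@n,f@[n[1],-n[0]],np.degrees(np.arctan2(*q[::-1])))
cv2.imwrite("pics/s7.png",np.hstack([cv2.resize(vision.camera(c)[220:320,a:a+110,::-1],None,fx=3.6,fy=3.6,interpolation=cv2.INTER_CUBIC) for c,a in(("scene",220),("side",310))]))
E
```

```text
t 21.2 pos [ 0.50184 -0.16357  0.10528] [0.00005 0.00003 0.00001] F [-0.44568 -2.07689 -1.56455] [0.30853 0.37942 0.40261]
[-0.00455 -0.04488] [-0.10085 -0.9949 ] [ 0.08498 -2.16116] 0.045110759873328944 2.141568699780445 -0.30249800359483114 -95.7881971775706
```

View pics/s7.png

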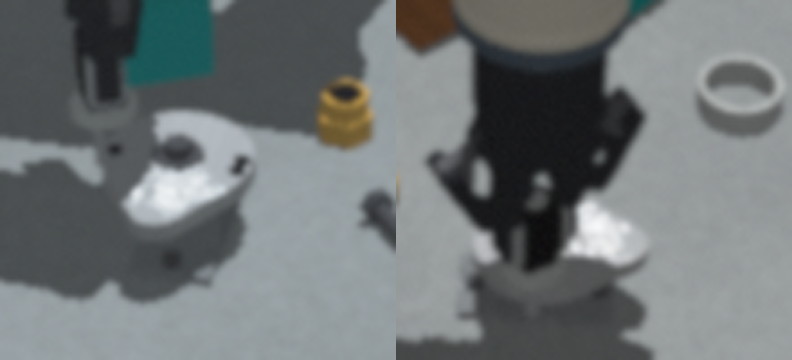

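Request:
{"name": "carry_out", "arguments": {"increments": [{"dr": [0,0,0],"xyz": [-0.02,-0.05,0],"jaw": 1},{"dr": [0,0,0],"xyz": [-0.05,-0.12,0],"jaw": 1},{"dr": [0,0,0],"xyz": [-0.05,-0.12,0.2],"jaw": 1},{"dr": [0,0,0],"xyz": [-0.05,-0.12,0.5],"jaw": 1},{"dr": [0,0,0],"xyz": [-0.05,-0.12,0.68],"jaw": 1},{"dr": [0,0,0],"xyz": [-0.05,-0.12,0.68],"jaw": 1}]}}

```text
time_s: 22.05
ee_pos: [0.495, -0.1826, 0.209]
tool_rot: [179.8, 0.1, 98.0]
wrist_force: [-0.2, 0.2, -2.4]
finger_gap: 0.275
```

Request:
{"name": "carry_out", "arguments": {"increments": [{"dr": [0,0,0],"xyz": [0.04,0.25,0],"jaw": 1},{"dr": [0,0,0],"xyz": [0.08,0.6,0],"jaw": 1},{"dr": [0,0,0],"xyz": [0.13,1,0],"jaw": 1},{"dr": [0,0,0],"xyz": [0.13,1,0],"jaw": 1}]}}

```text
time_s: 22.55
ee_pos: [0.5132, -0.0283, 0.206]
tool_rot: [-179.9, -0.1, 98.3]
wrist_force: [0.1, -1.3, -1.5]
finger_gap: 0.278
```

Request:
{"name": "carry_out", "arguments": {"increments": [{"dr": [0,0,0],"xyz": [0.04,0.25,0],"jaw": 1},{"dr": [0,0,0],"xyz": [0.08,0.6,0],"jaw": 1},{"dr": [0,0,0],"xyz": [0.13,1,0],"jaw": 1},{"dr": [0,0,0],"xyz": [0.13,1,0],"jaw": 1}]}}

```text
time_s: 23.05
ee_pos: [0.5332, 0.121, 0.2061]
tool_rot: [-179.9, -0.0, 98.2]
wrist_force: [-0.6, -1.2, -2.4]
finger_gap: 0.279
```

Request:
{"name": "carry_out", "arguments": {"increments": [{"dr": [0,0,0],"xyz": [0.035,0.2,0],"jaw": 1},{"dr": [0,0,0],"xyz": [0.074,0.4,0],"jaw": 1},{"dr": [0,0,0],"xyz": [0.074,0.4,0],"jaw": 1},{"dr": [0,0,0],"xyz": [0.074,0.4,0],"jaw": 1}]}}

```text
time_s: 23.55
ee_pos: [0.5442, 0.1771, 0.2065]
tool_rot: [-179.9, 0.0, 98.0]
wrist_force: [0.1, -0.7, -1.8]
finger_gap: 0.273
```

```bash
python3 - <<'E'
from h import *
avg(6); st=monitor.observe()
im=vision.camera("wrist")[:,:,::-1]; crop(im,240,140,170,150,4,"pics/w8c.png")
print(proj(cam("wrist",st),[[.5445,.1817,.06]]))
E
```

```text
t 23.85 pos [0.54435 0.1774  0.20707] [0.00009 0.00029 0.00021] F [-0.1509   0.08193 -1.73246] [0.43327 0.51449 0.55726]
[[328.11739 224.21254]]
```

View pics/w8c.png

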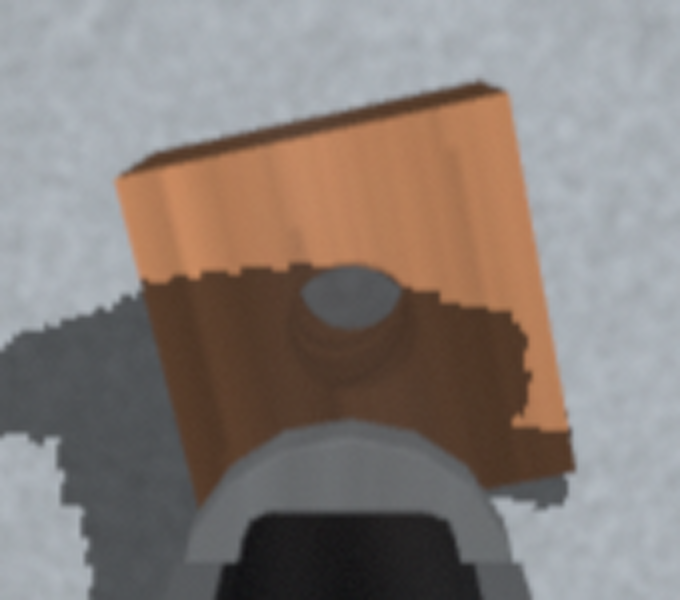

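Request:
{"name": "carry_out", "arguments": {"increments": [{"dr": [0,0,0],"xyz": [0,0.03,0],"jaw": 1},{"dr": [0,0,0],"xyz": [0,0.03,-0.25],"jaw": 1},{"dr": [0,0,0],"xyz": [0,0.03,-0.5],"jaw": 1},{"dr": [0,0,0],"xyz": [0,0.03,-0.5],"jaw": 1},{"dr": [0,0,0],"xyz": [0,0.03,-0.5],"jaw": 1}]}}

```text
time_s: 24.52
ee_pos: [0.5451, 0.1832, 0.1335]
tool_rot: [179.9, -0.0, 98.1]
wrist_force: [-0.2, -0.3, -1.3]
finger_gap: 0.278
```

```bash
python3 - <<'E'
from h import *
avg(4)
for n in("scene","side"): cv2.imwrite(f"pics/{n}9.png",vision.camera(n)[:,:,::-1])
a=cv2.imread("pics/scene9.png")[190:290,360:470];b=cv2.imread("pics/side9.png")[140:240,265:375]
cv2.imwrite("pics/c9.png",np.hstack([cv2.resize(x,None,fx=3.6,fy=3.6,interpolation=cv2.INTER_CUBIC) for x in(a,b)]))
E
```

```text
t 24.725 pos [0.54526 0.18318 0.13378] [0.0001  0.00005 0.00012] F [-0.02747 -0.46611 -2.25338] [0.19388 0.38835 0.47257]
```

View pics/c9.png

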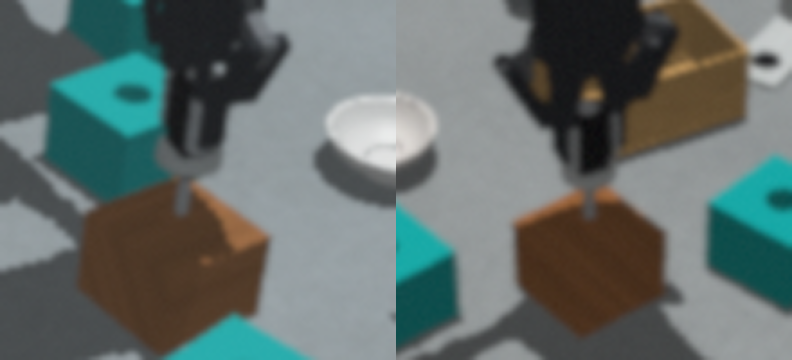

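Request:
{"name": "carry_out", "arguments": {"increments": [{"dr": [0,0,0],"xyz": [-0.006,-0.007,-0.06],"jaw": 1},{"dr": [0,0,0],"xyz": [-0.006,-0.007,-0.12],"jaw": 1},{"dr": [0,0,0],"xyz": [-0.006,-0.007,-0.18],"jaw": 1},{"dr": [0,0,0],"xyz": [-0.006,-0.007,-0.24],"jaw": 1},{"dr": [0,0,0],"xyz": [-0.006,-0.007,-0.28],"jaw": 1},{"dr": [0,0,0],"xyz": [-0.006,-0.007,-0.3],"jaw": 1},{"dr": [0,0,0],"xyz": [-0.006,-0.007,-0.3],"jaw": 1}]}}

```text
time_s: 25.7
ee_pos: [0.5435, 0.1819, 0.0872]
tool_rot: [-180.0, 0.0, 98.0]
wrist_force: [0.3, 0.2, -1.9]
finger_gap: 0.278
```

```bash
python3 - <<'E'
from h import *
avg(6)
for n in("scene","side"): cv2.imwrite(f"pics/{n}10.png",vision.camera(n)[:,:,::-1])
a=cv2.imread("pics/scene10.png")[190:290,360:470];b=cv2.imread("pics/side10.png")[140:240,265:375]
cv2.imwrite("pics/c10.png",np.hstack([cv2.resize(x,None,fx=3.6,fy=3.6,interpolation=cv2.INTER_CUBIC) for x in(a,b)]))
E
```

```text
t 26.0 pos [0.54369 0.18191 0.08753] [0.00003 0.00001 0.00006] F [-0.26142  0.00795 -2.1719 ] [0.26399 0.58738 0.37738]
```

View pics/c10.png

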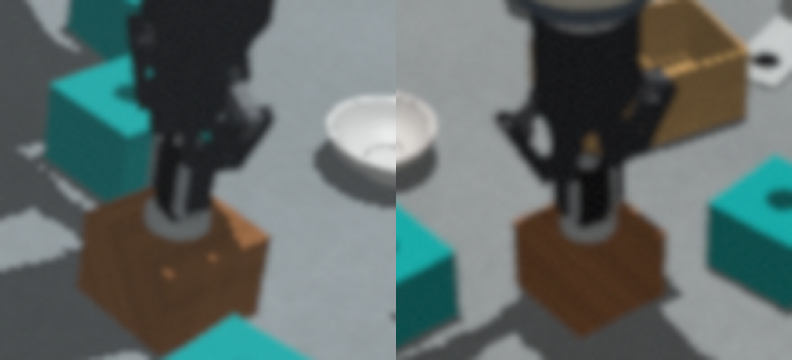

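Request:
{"name": "carry_out", "arguments": {"increments": [{"dr": [0,0,0],"xyz": [0,0,-0.005],"jaw": 1},{"dr": [0,0,0],"xyz": [0,0,-0.008],"jaw": 1},{"dr": [0,0,0],"xyz": [0,0,-0.008],"jaw": 1}]}}

```text
time_s: 26.48
ee_pos: [0.5436, 0.1819, 0.0865]
tool_rot: [180.0, -0.0, 98.0]
wrist_force: [-2.6, -1.7, 6.3]
finger_gap: 0.277
```

```bash
python3 - <<'E'
from h import *
avg(8)
E
```

```text
t 26.875 pos [0.54363 0.18188 0.08655] [0.00001 0.00001 0.00001] F [-1.6596  -0.89429  7.4564 ] [0.2923  0.46075 0.71007]
```

Request:
{"name": "carry_out", "arguments": {"increments": [{"dr": [0,0,0],"xyz": [0,0,0],"jaw": 0.65},{"dr": [0,0,0],"xyz": [0,0,0],"jaw": 0.5},{"dr": [0,0,0],"xyz": [0,0,0],"jaw": 0.2},{"dr": [0,0,0],"xyz": [0,0,0],"jaw": 0},{"dr": [0,0,0],"xyz": [0,0,0],"jaw": 0},{"dr": [0,0,0],"xyz": [0,0,0],"jaw": 0},{"dr": [0,0,0],"xyz": [0,0,0],"jaw": 0}]}}

```text
time_s: 27.75
ee_pos: [0.5436, 0.1819, 0.0861]
tool_rot: [180.0, 0.0, 98.0]
wrist_force: [0.0, -0.0, -0.8]
finger_gap: 0.996
```

Request:
{"name": "carry_out", "arguments": {"increments": [{"dr": [0,0,0],"xyz": [0,0,0.1],"jaw": 0},{"dr": [0,0,0],"xyz": [0,0,0.3],"jaw": 0},{"dr": [0,0,0],"xyz": [0,0,0.6],"jaw": 0},{"dr": [0,0,0],"xyz": [0,0,0.9],"jaw": 0},{"dr": [0,0,0],"xyz": [0,0,0.9],"jaw": 0},{"dr": [0,0,0],"xyz": [0,0,0.9],"jaw": 0}]}}

```text
time_s: 28.5
ee_pos: [0.5433, 0.1818, 0.2214]
tool_rot: [180.0, -0.0, 98.0]
wrist_force: [0.2, -0.4, -1.0]
finger_gap: 1.0
```

```bash
python3 - <<'E'
from h import *
avg(4)
for n in("scene","side","wrist"): cv2.imwrite(f"pics/{n}11.png",vision.camera(n)[:,:,::-1])
a=cv2.imread("pics/scene11.png")[190:290,360:470];b=cv2.imread("pics/side11.png")[140:240,265:375]
cv2.imwrite("pics/c11.png",np.hstack([cv2.resize(x,None,fx=3.6,fy=3.6,interpolation=cv2.INTER_CUBIC) for x in(a,b)]))
E
```

```text
t 28.7 pos [0.54302 0.18175 0.2204 ] [0.00004 0.00001 0.00019] F [ 0.02202 -0.36704 -0.05269] [0.27715 0.50385 0.81234]
```

View pics/c11.png

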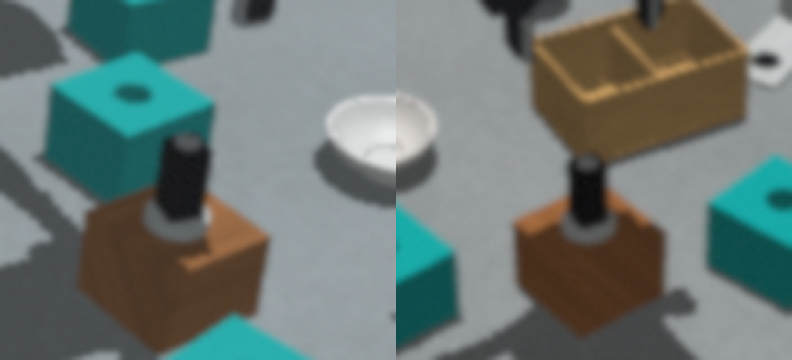

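View pics/side11.png

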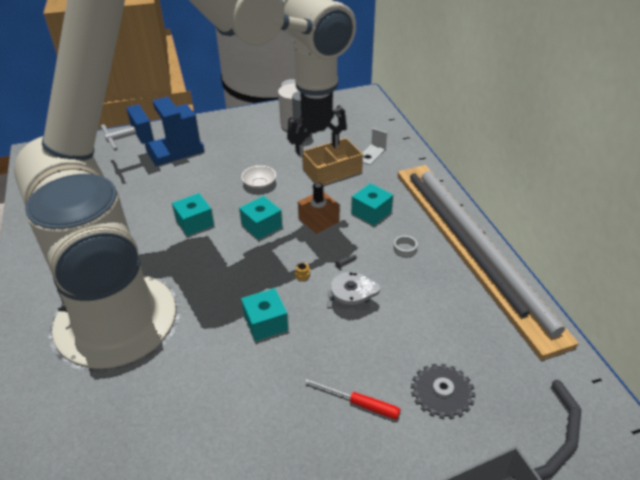

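The stylus stands upright on the wooden stand: top at about (317,187) in the side picture, against (318,185) at the start. The other things are where they were, and the gripper is clear.

```bash
python3 -c "
from bench import ctrl
print(ctrl.hand_in())"
```

```text
the job is handed in; nothing more can be done
None
```

I took the stylus from the wooden stand and traced the cam. I then put it back upright in its hole and handed the job in at about 28.7 s of the 72 s allowed.

- **Trace:** I set the pin against the edge about 10° behind the two-dot mark, slid it round the nose, and left about 10° past the one-dot mark. Both angles are measured from the plate's fitted true position.
- **Contact:** I averaged the wrist force at seven stops: 1.45, 2.35, 1.72, 1.55, 1.86, 1.50 and 2.14 N pressing on the edge. That is about 2 to 3.4 mm of the pin's 6 mm spring travel. Between stops I had only single noisy readings (about 0.5 N of noise), so unbroken touch there follows from the slow steps and the spring margin. It was not measured continuously.
- **Return:** About 7.5 N of upward force showed the collar seated before I let go. After release, the last pictures show the stylus upright in the wooden stand with the gripper clear above it, and I could see no change in the other things on the bench.
- **Disagreements:** The touch readings put the cam's edge up to about 1 mm from where the camera fit had it, so I corrected the path as I went. The hole centre in the wrist picture was about 2 mm from where I expected it. I shifted the insertion by about 1 mm, well within the hole's clearance.

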